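Fit the comal's wind guard and lock its sliding leg at the length mark

TASK

Take the blue wind guard out of the white rack and, without dropping it, seat it fully down in the slotted foot of the sliding leg. Then push the sprung leg out until its red pointer is on the red line of the scale and, holding it there, squeeze the orange cam lever fully shut against the black grip. Finish while still holding the grip and the closed lever together, with the leg on the mark: do not let go, never shut the lever with the leg off the mark, and leave the other kitchen things where they are.

Things in the scene. Friction and masses are not known exactly. Their poses are not given: they have to be found in the camera images.
- stand: wind-guard stand bolted to the cart top: grey bed plate 105 x 260 x 10 mm with an aluminium rail (24 mm wide, top 24 mm above the cart) along its y axis. Origin on the cart top, on the rail's centre line; z up, +y points along the rail towards the hob. A white scale strip with black ticks every 20 mm and one red line (the length mark) lies on the bed plate on the +x side of the rail
- mark (a point): middle of the red line on the scale strip, at x 46, y 60, z 11 mm in the stand's frame
- pointer (a point): tip end of the leg's red pointer, over the scale strip; moves with the leg. On the mark when it has the same y in the stand's frame as mark
- leg (a joint): slide of the leg along the stand's +y, m: 0 = home at its stop, 0.110 = pointer on the red line, 0.125 = end of travel. A spring pulls it home with 3 N at home and 4.3 N at the mark, so it runs back when neither held nor locked. The leg's origin ('leg x, y' here) lies on the rail's centre line at stand y = -50 mm + joint value, at cart-top height, axes as the stand's
- slot (a point): middle of the mouth of the straight slot in the leg's dark steel foot, 61 mm above the cart top and at leg y +35 mm. The slot runs along the stand's x: 166 mm long, closed at both ends, 8 mm wide, its floor 28 mm below this point; lips flared to about 20 mm wide rise 10 mm above this point
- grip (a point): point on the outer (-x) face of the fixed black grip bar on the leg, at leg x -14, y -63, z 44 mm; moves with the leg. Bar 10 mm thick along the stand's y: leg x -14 to -4, leg y -95 to -5, 31 to 57 mm above the cart top. Below the bar from leg y -95 to -52 there is only the rail (top 24 mm) and the bed plate (top 10 mm)
- finger_guard (a point): middle of the -y face of the grip's finger guard, a black plate standing out from the bar's -x side: leg x -46 to -12, leg y -52 to -46, 31 to 61 mm above the cart top; moves with the leg. A finger placed beside the bar pushes on this face towards +y to drive the leg out and to hold it against the spring
- lever (a joint): cam lever angle, rad: 0 = fully shut at its stop, paddle parallel to the grip with an 8 mm gap; 0.42 to 0.52 = open at the start; 0.55 = limit. Pivot: vertical axis at leg x +28, y -15 mm; its free end swings to the stand's +x as it opens. Its cam bites on the rail below about 0.4 rad and locks the leg when shut; it stays where it is left. Shutting takes about 10 N at the paddle
- lever_grip (a point): middle of the outer (+x) face of the orange lever's paddle; moves with the lever. Paddle 60 mm long, 10 mm thick, 26 mm high, 31 to 57 mm above the cart top. Shut, this point is at leg x +14, y -63, z 44 mm: grip and paddle together then measure 28 mm across, centred on the rail's centre line; open, the pair measures about 60 mm across where the fingers go
- guard: blue enamelled wind guard, flat upright panel 160 mm (its x) by 5 mm thick (its y) by 120 mm high (z), 0.3 kg, with a thicker hem 10 mm thick along the whole top, 104 to 120 mm above its origin. Origin at the middle of its lower edge. Starts upright in the rack; either face may face the hob
- rack: white plastic rack fixed to the cart, 130 x 100 x 32 mm; the guard stands in its middle slot, which runs along the rack's x, 7.5 mm wide, floor 8 mm and top 32 mm above the cart top. Origin at the centre of its underside
- hob: dark steel hob 235 x 235 x 34 mm beyond the stand's +y end, fixed; origin at the centre of its underside
- comal: round cast iron comal on the hob, 260 mm across, 16 mm high, with two side loops; origin at the centre of its underside. Leave alone
- plates: stack of melamine plates, 150 mm across, 44 mm high; origin at the centre of its underside. Leave alone
- jar: amber glass jar with a red twist cap, 68 mm across, 115 mm high; origin at the centre of its underside. Leave alone
- turner: orange turner, 290 mm long, lying flat; origin at the middle of its underside. Leave alone
Things that resemble listed ones, but are neither listed nor needed, are in the scene too. Of the things that look like the guard, the middle-sized one is meant.

How it is judged (in metres and radians):
On the way, in this order (a step that is already met when the one before it is completed fails the run):
1. the guard stands seated in the foot's slot, let go, with the lever still open (z of guard in the frame of slot below -0.0245 m and y of guard in the frame of slot between -0.003 and 0.003 m and x of guard in the frame of slot between -0.006 and 0.006 m and angle between guard's own z axis and vertical below 0.15 rad and contact force between the fingers and guard below 0.1 N and value of joint lever above 0.3 rad), for 0.2 s.
2. the leg is held on the mark by the hand, with the lever still open (value of joint leg between 0.105 and 0.115 m and value of joint lever above 0.3 rad and contact force between the fingers and leg above 0.5 N), for 0.2 s.
At the end, for the whole second after the job is handed in: the leg stands within 5 mm of the red line, the lever is shut (below 0.06 rad), the hand still squeezes both the black grip and the lever's paddle (more than 2 N on each), and the guard stands upright, seated to within 3.5 mm of the slot's floor and not touched by the fingers (value of joint leg between 0.105 and 0.115 m and value of joint lever below 0.06 rad and contact force between the fingers and leg_c0 above 2 N and contact force between the fingers and lever above 2 N and z of guard in the frame of slot below -0.0245 m and y of guard in the frame of slot between -0.003 and 0.003 m and angle between guard's own z axis and vertical below 0.15 rad and contact force between the fingers and guard below 0.1 N); the arm keeps its last pose, push and grip.
It fails at once if the lever was shut with the leg more than 8 mm off the mark (value of joint lever below 0.1 rad and (value of joint leg below 0.102 m or value of joint leg above 0.118 m)).
It fails at once if the guard was dropped (contact force between the fingers and guard below 0.1 N and linear speed of guard above 0.4 m/s).
It fails at once if the guard was knocked over (angle between guard's own z axis and vertical above 0.7 rad).
It fails at once if the comal, plates, jar or turner were moved by more than 15 mm (distance of any of comal, plates, jar, turner from where it was at the start of the episode above 0.015 m).
It also fails if it takes over 64 s, if anything falls off the work surface, if the arm or the gripper's body presses on something with over 40 N, if the wrist force passes 120 N, or if a joint passes its speed limit or range.

ROBOT

A 6-joint arm with a two-finger parallel gripper is mounted at the origin on the work surface. World frame = base frame: x ahead of the robot, y to its left, z up, the work surface at z = 0. Lengths are in mm, angles in rad, forces in N, time in s.
With the tool pointing down it reaches from about 300 to 875 mm from the base axis. Payload 4.2 kg.
Tool frame: the origin (TCP) lies on the mounting face of the last link; the fingertips stand 173 mm ahead of it and the grasp point (between the pads) lies 155 mm ahead of it; z points along the fingers, y is the line along which they close (so a half turn about z gives the same grasp; the last joint's range is limited). The gripper opens to 85 mm and grips with 20 to 120 N. Pads are 22 mm wide; open, the fingers measure 114 mm over their backs; the gripper's body (76 mm by 85 mm) begins 54 mm behind the grasp point. The pads swing forward as they close: fully open they stand 13 mm farther back than shut.
Start: joints at [-0.02, 0.32, 1.565, -0, 1.257, -0.02], TCP at [574.998, 0.001, 404.738] pointing down, gripper open.
Joint ranges: [-3.11, 3.11], [-0.84, 2.01], [0.21, 2.61], [-1.34, 4.49], [0.05, 2.63], [-2.56, 2.56]. Speed limits (rad/s): [2.57, 2.57, 3.14, 3.14, 3.14, 3.14].

INTERFACE

Orientations are given as a unit quaternion [x, y, z, w].
In Python, from bench import get_state, grab_frame, close_job, spotter gives the robot as it stands.
- The arm moves only by the tool drive_tool, never from a script. Its argument "steps" is a list of rows, each an object of numbers: "dx", "dy", "dz": the shift along the tool's x, y, z in mm; "rx", "ry", "rz": the turn, a rotation vector about the tool's x, y, z in rad; "claw": the finger opening in mm, from 0 to 85.4. A call has 1 to 10 rows; each row shifts and turns the commanded pose from where the row before left it, along the tool's axes as they then stand; what a row does not reach is not made up. A row lasts 1/12 s, in which the tool goes at most 41.7 mm and 7.16 degrees, less where a joint would pass 70% of its speed; a pose out of reach is approached as far as the arm can. A call with a gripper value outside its range is refused whole. The fingers move at their own pace and stop on an object; "newtons" is the grip in N (left out, the last holds). Time passes only in rows, so rows that do not move let the fingers close. It gives the time, the measured TCP pose, the force, the opening and the grip force at its end, in the units of the state.
- get_state(): the state, without advancing time (a new reading comes with each control period).
- grab_frame(name): name is "scene" or "side" or "wrist"; returns a dict with "frame" (420x560x3 uint8, blue, green, red), "z_map" (420x560 float32, mm along the optical axis (not along the pixel's ray), 0 where there is no reading), "K" (3x3 intrinsics, pixels), "position" and "orientation" of the camera in the world. Camera axes: x right, y down, z forward; pixel columns grow to the right and rows downward; lengths in mm; the calibration is good to about 2 mm. A picture is of the moment at which its call begins.
- close_job(): hands the job in; it is judged then, once.
Trained networks look in the newest picture that a camera, given by its name, has taken for a name from the list of things; names that differ only in an ending like _2 or _b are one class to them, and where a whole thing is asked for, a point or a joint stands for the part that bears it (a point fixed in the world has none). Each returns a list of dicts, best first, with "p" (0 to 1); they miss things now and then, are a little off and sometimes report something else, mostly with a low value. They report only what shows in the picture. A call takes as long as a camera call. They do not tell look-alikes from the thing itself.
- spotter.trace(camera, target): "region" (420x560 bool, what is visible of it) and "extent" ([centre column, centre row, width, height] in pixels, round what is visible of it).
The state is a dict: "t": time; "joints": joint angles; "joint_velocities": joint speeds; "tau": joint torques, N m; "tcp_pos": TCP position; "eef_rot": TCP orientation; "ft_force": force on the tool from outside, world axes, zero at the start; "ft_torque": the same for the moment, N m; "grip_width": finger opening in mm; "grasp_force": force on a finger pad.
Only numpy, scipy, OpenCV 4.12 (cv2) and the standard library are available. Lean on these libraries where they do the work, as an engineer would, in place of code of your own. Each camera call takes 0.05 s, during which the arm holds its last target. There are 200 camera calls.

## Working session

There is one attempt and no reset: what is moved stays moved. The work goes in short steps, Python scripts to look and compute and a tool call to move; the robot and the scene stay as the last step left them, time stands still between calls to the robot, and variables do not carry over. Pictures are saved under pics/ and viewed, at most 10 in all, crops included, and the job is handed in when it is done.

Besides the shell and the picture viewer there is one more tool, called after "Emit:" as name([rows], argument=value, ...), one row to a line, values as JSON. drive_tool: Moves the arm, as the interface text tells. Its arguments: {"type":"object","properties":{"steps":{"type":"array","items":{"type":"object","properties":{"dx":{"type":"number"},"dy":{"type":"number"},"dz":{"type":"number"},"rx":{"type":"number"},"ry":{"type":"number"},"rz":{"type":"number"},"claw":{"type":"number"}}}},"newtons":{"type":"number"}},"required":["steps"]}

```bash
mkdir -p pics && cat > h.py <<'E'
import numpy as np, cv2
from scipy.spatial.transform import Rotation as R
from bench import get_state, grab_frame, close_job, spotter
def pts(f,mask=None):
    z=f["z_map"]; K=np.array(f["K"]); v,u=np.nonzero((z>0)&(mask if mask is not None else True))
    d=z[v,u]; c=np.stack([(u-K[0,2])*d/K[0,0],(v-K[1,2])*d/K[1,1],d],1)
    return R.from_quat(f["orientation"]).apply(c)+np.array(f["position"]),u,v
def proj(f,P):
    K=np.array(f["K"]); c=R.from_quat(f["orientation"]).inv().apply(np.atleast_2d(P)-np.array(f["position"]))
    return (c[:,:2]/c[:,2:])*[K[0,0],K[1,1]]+[K[0,2],K[1,2]]
E
python3 - <<'E'
from h import *
ims=[]
for n in ["scene","side"]:
    f=grab_frame(n); ims.append(f["frame"]); print(n,np.round(f["position"]),np.round(f["orientation"],3),f["K"][0][0])
    for t in ["guard","rack","stand","leg","lever","grip","slot","hob","jar","plates","turner"]:
        for r in spotter.trace(n,t)[:4]:
            m=r["region"]; P,u,v=pts(f,m)
            print(t,round(r["p"],2),np.round(r["extent"]),np.round(np.median(P,0)),np.round(np.percentile(P,2,0)),np.round(np.percentile(P,98,0)))
cv2.imwrite("pics/a.png",ims[0]);cv2.imwrite("pics/b.png",ims[1])
E
```

```text
scene [1067. 1012. 1129.] [ 0.209  0.895 -0.381 -0.1  ] 465.4738910781649
guard 0.76 [235. 145.  41.  33.] [ 555. -372.   81.] [ 465. -417.    2.] [ 623. -364.  129.]
guard 0.73 [190. 150.  24.  33.] [ 707. -446.   53.] [ 660. -484.    0.] [ 760. -404.   94.]
guard 0.64 [298. 134.  18.  60.] [ 304. -315.   78.] [ -398. -1537.  -668.] [506.  12. 308.]
rack 0.74 [236. 162.  35.  19.] [ 567. -331.   25.] [ 513. -368.   -1.] [ 617. -318.   35.]
stand 0.93 [279. 204.  64.  61.] [515. -36.  25.] [ 424. -182.    1.] [587.  64.  70.]
stand 0.2 [284. 195.  50.  45.] [508. -43.  51.] [ 422. -158.   10.] [589. -29.  71.]
leg 0.77 [282. 197.  52.  42.] [508. -46.  49.] [ 419. -162.   -1.] [590. -29.  71.]
lever 0.49 [268. 187.  18.  18.] [ 540. -137.   49.] [ 512. -171.   23.] [560. -86.  60.]
lever 0.4 [363. 335.  98.  53.] [611. 500.   3.] [400. 460.  -2.] [672. 521.  20.]
grip 0.56 [283. 196.  51.  42.] [504. -47.  49.] [ 418. -169.   -1.] [590. -29.  71.]
slot 0.76 [282. 194.  55.  42.] [504. -44.  51.] [ 419. -162.    6.] [590. -29.  71.]
hob 0.87 [325. 273.  98.  59.] [592. 331.  23.] [389
[... 1449 characters left out ...]
]
slot 0.58 [304. 214.  67.  47.] [500. -35.  50.] [ 419. -152.    6.] [585. -26.  70.]
hob 0.97 [283. 302. 115.  75.] [502. 346.  24.] [385. 293.  -0.] [622. 358.  32.]
hob 0.22 [296. 200.   8.  19.] [ 539. -135.   52.] [ 525. -168.   33.] [560. -84.  57.]
jar 0.59 [235. 170.  22.  37.] [ 750. -247.   69.] [ 724. -289.    4.] [ 784. -236.  115.]
jar 0.44 [300. 176.  43.  16.] [ 550. -326.   25.] [ 487. -369.    0.] [ 614. -317.   33.]
plates 0.56 [211. 215.  46.  41.] [776. -26.  37.] [ 712. -109.    9.] [846.  29.  44.]
plates 0.56 [303. 214.  67.  46.] [498. -36.  49.] [ 417. -173.   -2.] [587. -26.  70.]
turner 0.84 [250. 386. 152.  48.] [596. 506.   4.] [394. 464.  -1.] [671. 525.  20.]
```

View pics/a.png

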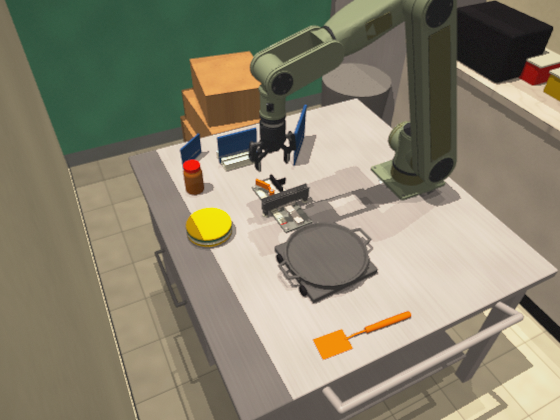

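View pics/b.png

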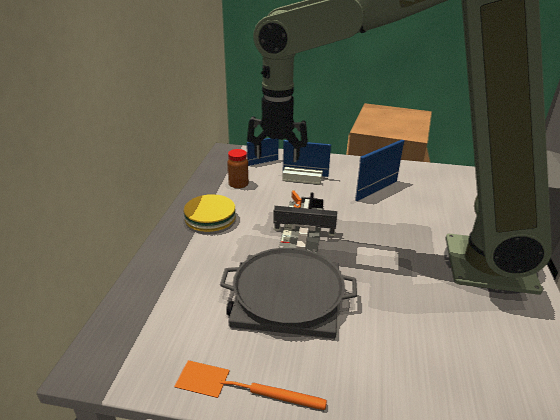

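Guard look-alikes in the side picture: (263,153) small ~95 mm, (307,160) in the rack ~120 mm, (381,171) big ~155 mm. The middle-sized one in the white rack fits the description, so I'll confirm it in a crop and fit yaws.

```bash
python3 - <<'E'
from h import *
f=grab_frame("side"); cv2.imwrite("pics/c.png",cv2.resize(f["frame"][120:270,220:420],None,fx=4,fy=4,interpolation=cv2.INTER_CUBIC))
def fit(P,lab):
    r=cv2.fitLine(P[:,:2].astype(np.float32),cv2.DIST_HUBER,0,.01,.01).ravel(); d=r[:2]*np.sign(r[0]); s=(P[:,:2]-r[2:])@d; a,b=np.percentile(s,[1,99])
    print(lab,len(P),"mid",np.round(r[2:]+d*(a+b)/2,1),"len",round(b-a,1),"yaw",round(np.arctan2(d[1],d[0]),4))
for n in ["side","scene"]:
    if n=="scene": f=grab_frame(n)
    P,u,v=pts(f); B=f["frame"][v,u].astype(int)
    box=lambda x0,x1,y0,y1,z0,z1:(P[:,0]>x0)&(P[:,0]<x1)&(P[:,1]>y0)&(P[:,1]<y1)&(P[:,2]>z0)&(P[:,2]<z1)
    fit(P[box(440,640,-400,-345,45,105)&(B[:,0]>B[:,2]+20)],"guard face")
    fit(P[box(440,640,-400,-345,114,135)],"hem")
    fit(P[box(400,610,-60,-10,48,68)],"foot front")
    fit(P[box(400,610,-70,-10,64,80)],"foot top")
    q=box(440,570,-30,80,5,60)&(B[:,2]>B[:,0]+70)&(B[:,2]>B[:,1]+70); print("red",q.sum(),np.round(np.median(P[q],0)) if q.any() else "")
s=get_state(); print(s["tcp_pos"],s["eef_rot"],R.from_quat(s["eef_rot"]).as_matrix().round(3))
w=grab_frame("wrist"); print(np.round(w["position"]),np.round(R.from_quat(w["orientation"]).as_matrix(),2))
E
```

```text
guard face 644 mid [ 541.9 -369.5] len 152.9 yaw -0.0042
hem 131 mid [ 543.5 -368.1] len 158.1 yaw -0.0188
foot front 540 mid [502.5 -35.1] len 175.1 yaw 0.0351
foot top 278 mid [501.8 -48.1] len 172.8 yaw 0.0481
red 9 [544.  35.  10.]
guard face 447 mid [ 543.7 -372.6] len 151.9 yaw -0.0069
hem 157 mid [ 546.7 -370.3] len 151.9 yaw -0.0034
foot front 342 mid [504.1 -45.9] len 175.3 yaw 0.0553
foot top 172 mid [503.  -51.2] len 175.7 yaw 0.0351
red 7 [548.  31.  10.]
[5.74995195e+02 5.01044828e-03 4.04731181e+02] [7.07114535e-01 7.07099026e-01 2.34677381e-05 2.62346502e-05] [[ 0.  1.  0.]
 [ 1. -0. -0.]
 [-0.  0. -1.]]
[575.  72. 373.] [[ 1.    0.    0.  ]
 [ 0.   -0.96 -0.28]
 [ 0.    0.28 -0.96]]
```

View pics/c.png

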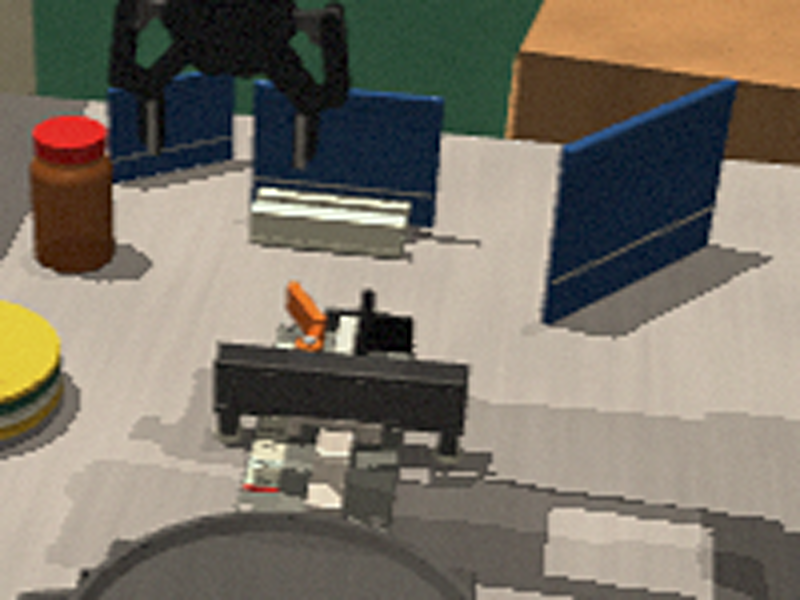

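The crop confirms it: the guard in the white rack (crop ~(345,150)) is the middle-sized one; orange lever at crop (305,310) is open, foot at (340,390). Moving above the guard.

Emit:
drive_tool([
  {"dx": -37,"dy": -3,"claw": 85},
  {"dx": -37,"dy": -3},
  {"dx": -37,"dy": -3},
  {"dx": -37,"dy": -3},
  {"dx": -37,"dy": -3},
  {"dx": -37,"dy": -3},
  {"dx": -37,"dy": -3},
  {"dx": -37,"dy": -3},
  {"dx": -37,"dy": -3},
  {"dx": -37,"dy": -3},
])

```text
validation failed for argument at $.st...
```

Emit:
drive_tool([
  {"rz": 0.12},
  {"rz": 0.12},
  {"rz": 0.12},
  {"rz": 0.12},
  {"rz": 0.12},
  {"rz": 0.12},
  {"rz": 0.12},
  {"rz": 0.12},
  {"rz": 0.12},
  {"rz": 0.12},
])

```text
validation failed for argument at $.st...
```

Emit:
drive_tool([
  {"rz": 0.12},
  {"rz": 0.12},
  {"rz": 0.12},
  {"rz": 0.011},
  {},
])

```text
validation failed for argument at $.st...
```

```bash
python3 - <<'E'
from h import *
s=get_state(); print(s["t"],np.round(s["tcp_pos"],1),R.from_quat(s["eef_rot"]).as_matrix().round(3),np.round(s["joints"],2),s["ft_force"])
f=grab_frame("wrist"); cv2.imwrite("pics/d.png",f["frame"])
P,u,v=pts(f)
for z0,z1,l in [(118,140,"hem"),(25,38,"rack")]:
    q=(P[:,2]>z0)&(P[:,2]<z1)&(abs(P[:,1]+370)<60)&(abs(P[:,0]-545)<120); Q=P[q]
    print(l,q.sum(),np.round(np.percentile(Q,[1,50,99],axis=0),1))
    if l=="hem":
        r=cv2.fitLine(Q[:,:2].astype(np.float32),cv2.DIST_HUBER,0,.01,.01).ravel(); print(r, np.arctan2(r[1],r[0]))
E
```

```text
1.35 [575.    0.  404.8] [[-0.  1.  0.]
 [ 1.  0.  0.]
 [ 0.  0. -1.]] [-0.02  0.32  1.56  0.    1.26 -0.02] [-0.41214261  0.27773458  0.61566073]Traceback (most recent call last):
  File "<stdin>", line 7, in <module>
    return _quantile_unchecked(
        a, q, axis, out, overwrite_input, method, keepdims, weights)
    return _ureduce(a,
                    func=_quantile_ureduce_func,
    ...<5 lines>...
                    overwrite_input=overwrite_input,
                    method=method)
    r = func(a, **kwargs)
    result = _quantile(arr,
                       quantiles=q,
    ...<2 lines>...
                       out=out,
                       weights=wgt)
    slices_having_nans = np.isnan(arr[-1, ...])
                                  ~~~^^^^^^^^^
IndexError: index -1 is out of bounds for axis 0 with size 0
```

View pics/d.png

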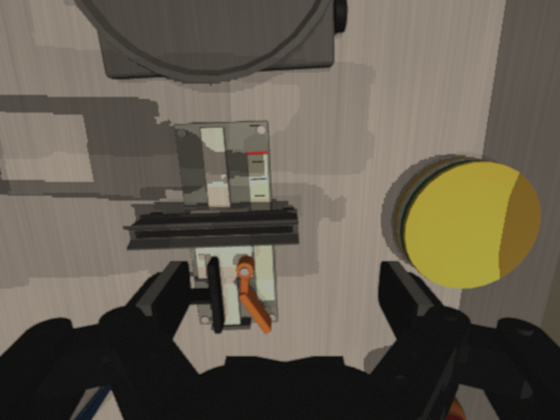

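The moves were refused, so this picture (from the start pose) shows the stand: foot slot centre about (213,230), red line (258,153), lever (258,305), black bar (215,293). I'll test the row format.

Emit:
drive_tool([
  {"dx": -37.0,"dy": -3.0,"dz": 0.0,"rx": 0.0,"ry": 0.0,"rz": 0.0,"claw": 85.0},
], newtons=30)

```text
t: 1.48
tcp_pos: [572.5, -33.3, 404.7]
eef_rot: [0.705, 0.709, 0.002, -0.001]
ft_force: [0.6, 0.1, -0.1]
grip_width: 85.0
grasp_force: 0.0
```

Emit:
drive_tool([
  {"dx": -37,"dy": -3,"dz": 0,"rx": 0,"ry": 0,"rz": 0,"claw": 85},
  {"dx": -37,"dy": -3,"dz": 0,"rx": 0,"ry": 0,"rz": 0,"claw": 85},
  {"dx": -37,"dy": -3,"dz": 0,"rx": 0,"ry": 0,"rz": 0,"claw": 85},
  {"dx": -37,"dy": -3,"dz": 0,"rx": 0,"ry": 0,"rz": 0,"claw": 85},
  {"dx": -37,"dy": -3,"dz": 0,"rx": 0,"ry": 0,"rz": 0,"claw": 85},
  {"dx": -37,"dy": -3,"dz": 0,"rx": 0,"ry": 0,"rz": 0,"claw": 85},
  {"dx": -37,"dy": -3,"dz": 0,"rx": 0,"ry": 0,"rz": 0,"claw": 85},
  {"dx": -37,"dy": -3,"dz": 0,"rx": 0,"ry": 0,"rz": 0,"claw": 85},
  {"dx": -37,"dy": -3,"dz": 0,"rx": 0,"ry": 0,"rz": 0,"claw": 85},
])

```text
t: 2.23
tcp_pos: [544.5, -371.8, 404.8]
eef_rot: [0.707, 0.707, 0.0, 0.0]
ft_force: [1.9, 0.3, -0.3]
grip_width: 84.8
grasp_force: 0.0
```

Emit:
drive_tool([
  {"dx": 0,"dy": 0,"dz": 0,"rx": 0,"ry": 0,"rz": 0.12,"claw": 85},
  {"dx": 0,"dy": 0,"dz": 0,"rx": 0,"ry": 0,"rz": 0.12,"claw": 85},
  {"dx": 0,"dy": 0,"dz": 0,"rx": 0,"ry": 0,"rz": 0.12,"claw": 85},
  {"dx": 0,"dy": 0,"dz": 0,"rx": 0,"ry": 0,"rz": 0.12,"claw": 85},
  {"dx": 0,"dy": 0,"dz": 0,"rx": 0,"ry": 0,"rz": 0.12,"claw": 85},
  {"dx": 0,"dy": 0,"dz": 0,"rx": 0,"ry": 0,"rz": 0.12,"claw": 85},
  {"dx": 0,"dy": 0,"dz": 0,"rx": 0,"ry": 0,"rz": 0.12,"claw": 85},
  {"dx": 0,"dy": 0,"dz": 0,"rx": 0,"ry": 0,"rz": 0.12,"claw": 85},
  {"dx": 0,"dy": 0,"dz": 0,"rx": 0,"ry": 0,"rz": 0.12,"claw": 85},
  {"dx": 0,"dy": 0,"dz": 0,"rx": 0,"ry": 0,"rz": 0.12,"claw": 85},
])

```text
t: 3.07
tcp_pos: [545.0, -370.0, 404.6]
eef_rot: [0.983, 0.181, 0.0, -0.0]
ft_force: [-0.5, -0.5, -0.3]
grip_width: 85.0
grasp_force: 0.0
```

Emit:
drive_tool([
  {"rz": 0.12},
  {"rz": 0.12},
  {"rz": 0.12},
  {"rz": 0.011},
], newtons=30)

```text
validation failed for argument at $.st...
```

Every row needs all the keys, so I'll write them all out.

Emit:
drive_tool([
  {"dx": 0,"dy": 0,"dz": 0,"rx": 0,"ry": 0,"rz": 0.12,"claw": 85},
  {"dx": 0,"dy": 0,"dz": 0,"rx": 0,"ry": 0,"rz": 0.12,"claw": 85},
  {"dx": 0,"dy": 0,"dz": 0,"rx": 0,"ry": 0,"rz": 0.12,"claw": 85},
  {"dx": 0,"dy": 0,"dz": 0,"rx": 0,"ry": 0,"rz": 0.011,"claw": 85},
  {"dx": 0,"dy": 0,"dz": 0,"rx": 0,"ry": 0,"rz": 0,"claw": 85},
])

```text
t: 3.48
tcp_pos: [545.0, -370.0, 404.7]
eef_rot: [1.0, 0.001, -0.0, -0.0]
ft_force: [-0.9, 0.2, -0.4]
grip_width: 84.9
grasp_force: 0.0
```

```bash
python3 - <<'E'
from h import *
s=get_state(); print(s["t"],np.round(s["tcp_pos"],1),R.from_quat(s["eef_rot"]).as_matrix().round(3),np.round(s["joints"],2),s["ft_force"])
f=grab_frame("wrist"); cv2.imwrite("pics/e.png",f["frame"])
P,u,v=pts(f)
for z0,z1,l in [(115,140,"hem"),(25,38,"rack")]:
    q=(P[:,2]>z0)&(P[:,2]<z1)&(abs(P[:,1]+370)<60)&(abs(P[:,0]-545)<120); Q=P[q]
    print(l,q.sum())
    if q.sum()<10: continue
    print(np.round(np.percentile(Q,[1,50,99],axis=0),1))
    if l=="hem":
        r=cv2.fitLine(Q[:,:2].astype(np.float32),cv2.DIST_HUBER,0,.01,.01).ravel(); print(r, np.arctan2(r[1],r[0]))
E
```

```text
3.4833 [ 545.  -370.   404.7] [[ 1.     0.002 -0.   ]
 [ 0.002 -1.     0.   ]
 [-0.    -0.    -1.   ]] [-0.61  0.45  1.35  0.    1.33  0.95] [-0.94084637  0.16158991 -0.39425722]
hem 2314
[[ 466.3 -379.9  123.4]
 [ 553.  -374.8  126.3]
 [ 620.2 -369.6  128. ]]
[ 9.9997443e-01 -7.1488637e-03  5.4953943e+02 -3.7479199e+02] -0.0071489247
rack 6732
[[ 486.4 -424.3   28.4]
 [ 554.4 -368.3   30.6]
 [ 613.1 -326.    32.4]]
```

View pics/e.png

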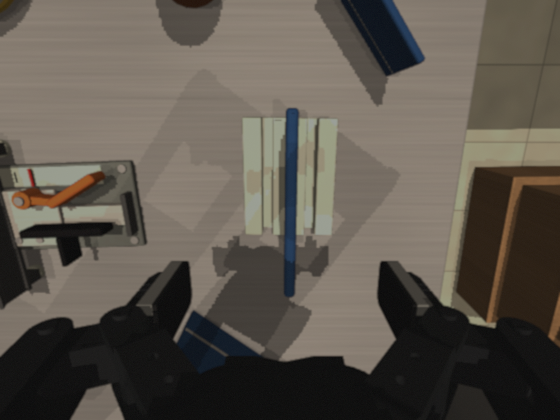

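The wrist picture shows the guard hem as a blue strip from (292,110) to (289,295) between the fingers, with the tall look-alike near (210,350). Descending and gripping.

Emit:
drive_tool([
  {"dx": -2,"dy": 4.8,"dz": 30,"rx": 0,"ry": 0,"rz": 0.009,"claw": 85},
  {"dx": 0,"dy": 0,"dz": 30,"rx": 0,"ry": 0,"rz": 0,"claw": 85},
  {"dx": 0,"dy": 0,"dz": 30,"rx": 0,"ry": 0,"rz": 0,"claw": 60},
  {"dx": 0,"dy": 0,"dz": 25,"rx": 0,"ry": 0,"rz": 0,"claw": 40},
  {"dx": 0,"dy": 0,"dz": 18,"rx": 0,"ry": 0,"rz": 0,"claw": 30},
  {"dx": 0,"dy": 0,"dz": 0,"rx": 0,"ry": 0,"rz": 0,"claw": 20},
  {"dx": 0,"dy": 0,"dz": 0,"rx": 0,"ry": 0,"rz": 0,"claw": 4},
  {"dx": 0,"dy": 0,"dz": 0,"rx": 0,"ry": 0,"rz": 0,"claw": 4},
  {"dx": 0,"dy": 0,"dz": 0,"rx": 0,"ry": 0,"rz": 0,"claw": 4},
  {"dx": 0,"dy": 0,"dz": 0,"rx": 0,"ry": 0,"rz": 0,"claw": 4},
], newtons=50)

```text
t: 4.37
tcp_pos: [543.4, -375.0, 273.5]
eef_rot: [1.0, -0.004, 0.001, 0.001]
ft_force: [-0.2, -0.8, 1.4]
grip_width: 8.9
grasp_force: 52.0
```

Emit:
drive_tool([
  {"dx": 0,"dy": 0,"dz": 0,"rx": 0,"ry": 0,"rz": 0,"claw": 4},
  {"dx": 0,"dy": 0,"dz": 0,"rx": 0,"ry": 0,"rz": 0,"claw": 4},
  {"dx": 0,"dy": 0,"dz": 0,"rx": 0,"ry": 0,"rz": 0,"claw": 4},
])

```text
t: 4.62
tcp_pos: [543.4, -375.0, 273.4]
eef_rot: [1.0, -0.004, 0.001, 0.001]
ft_force: [0.6, 0.3, 6.4]
grip_width: 8.7
grasp_force: 52.8
```

Grasped. Lifting clear, then working out the slot from the start-pose wrist picture.

Emit:
drive_tool([
  {"dx": 0,"dy": 0,"dz": -10,"rx": 0,"ry": 0,"rz": 0,"claw": 4},
  {"dx": 0,"dy": 0,"dz": -15,"rx": 0,"ry": 0,"rz": 0,"claw": 4},
  {"dx": 0,"dy": 0,"dz": -20,"rx": 0,"ry": 0,"rz": 0,"claw": 4},
  {"dx": 0,"dy": 0,"dz": -25,"rx": 0,"ry": 0,"rz": 0,"claw": 4},
  {"dx": 0,"dy": 0,"dz": -25,"rx": 0,"ry": 0,"rz": 0,"claw": 4},
  {"dx": 0,"dy": 0,"dz": -20,"rx": 0,"ry": 0,"rz": 0,"claw": 4},
  {"dx": 0,"dy": 0,"dz": -10,"rx": 0,"ry": 0,"rz": 0,"claw": 4},
  {"dx": 0,"dy": 0,"dz": 0,"rx": 0,"ry": 0,"rz": 0,"claw": 4},
])

```text
t: 5.28
tcp_pos: [543.1, -374.9, 399.4]
eef_rot: [1.0, -0.005, 0.002, 0.001]
ft_force: [0.5, -0.0, -2.0]
grip_width: 9.5
grasp_force: 51.7
```

```bash
python3 - <<'E'
from h import *
s=get_state(); print(np.round(s["tcp_pos"],1),s["ft_force"],s["grip_width"])
f=grab_frame("wrist"); Rt=R.from_quat(s["eef_rot"]); 
# camera in tool frame, then at the start pose
pc=Rt.inv().apply(np.array(f["position"])-s["tcp_pos"]); Rc=Rt.inv()*R.from_quat(f["orientation"])
R0=R.from_quat([.7071145,.7070990,2.3e-5,2.6e-5]); pos=R0.apply(pc)+[575,0,404.75]; Rw=R0*Rc; K=np.array(f["K"])
print(pc.round(1),K.round(1).tolist())
def ray(u,v,z):
    d=Rw.apply([(u-K[0,2])/K[0,0],(v-K[1,2])/K[1,1],1]); return (pos+d*(z-pos[2])/d[2]).round(1)
im=cv2.imread("pics/d.png"); hsv=cv2.cvtColor(im,cv2.COLOR_BGR2HSV)
m=((hsv[...,0]<8)|(hsv[...,0]>172))&(hsv[...,1]>130)&(hsv[...,2]>80); m[:, :230]=0;m[:,290:]=0;m[:140]=0;m[170:]=0
v,u=np.nonzero(m); print("red px",u.mean(),v.mean(),"mark",ray(u.mean(),v.mean(),11))
np.set_printoptions(linewidth=250)
g=cv2.cvtColor(im,cv2.COLOR_BGR2GRAY)
for c in (150,190,240,280): print(c,[(r,int(g[r,c])) for r in range(204,252)][::2])
print("slot rough",ray(213,230,61))
cv2.imwrite("pics/f.png",cv2.resize(im[110:350,110:320],None,fx=2.5*1.0,fy=2.5,interpolation=cv2.INTER_CUBIC))
cv2.imwrite("pics/g.png",np.vstack([cv2.resize(im[195:260,115:310],None,fx=4,fy=4,interpolation=cv2.INTER_CUBIC)]))
E
```

```text
[ 543.1 -374.9  399.4] [ 0.50413629 -0.01812299 -1.9833637 ] 9.481059654551924
[70.9 -0.9 32.1] [[317.6, 0.0, 284.1], [0.0, 317.6, 208.2], [0.0, 0.0, 1.0]]
red px 257.0 152.375 mark [544.1  31.5  11. ]
150 [(204, 80), (206, 69), (208, 69), (210, 69), (212, 61), (214, 32), (216, 33), (218, 30), (220, 27), (222, 28), (224, 38), (226, 56), (228, 46), (230, 56), (232, 27), (234, 27), (236, 30), (238, 57), (240, 43), (242, 44), (244, 42), (246, 43), (248, 60), (250, 117)]
190 [(204, 77), (206, 53), (208, 62), (210, 54), (212, 66), (214, 44), (216, 39), (218, 26), (220, 27), (222, 34), (224, 66), (226, 58), (228, 53), (230, 31), (232, 28), (234, 28), (236, 49), (238, 54), (240, 48), (242, 50), (244, 48), (246, 58), (248, 91), (250, 105)]
240 [(204, 47), (206, 48), (208, 56), (210, 70), (212, 41), (214, 32), (216, 27), (218, 26), (220, 31), (222, 59), (224, 54), (226, 49), (228, 34), (230, 29), (232, 28), (234, 53), (236, 55), (238, 50), (240, 49), (242, 49), (244, 58), (246, 129), (248, 174), (250, 173)]
280 [(204, 60), (206, 60), (208, 58), (210, 33), (212, 33), (214, 27), (216, 27), (218, 27), (220, 50), (222, 58), (224, 48), (226, 34), (228, 26), (230, 27), (232, 31), (234, 49), (236, 42), (238, 43), (240, 43), (242, 44), (244, 77), (246, 123), (248, 125), (250, 125)]
slot rough [500.6 -43.3  61. ]
```

View pics/g.png

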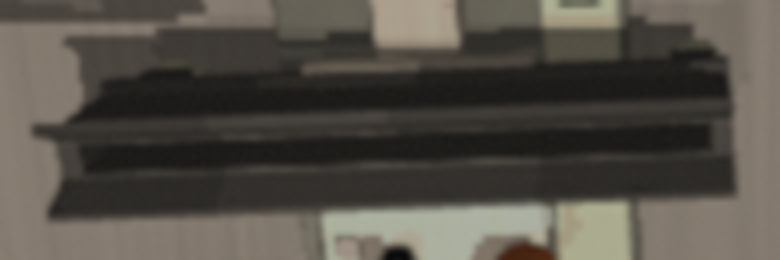

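```bash
python3 - <<'E'
from h import *
pc=np.array([70.9,-.9,32.1]); f=grab_frame("wrist"); s=get_state(); K=np.array(f["K"])
R0=R.from_quat([.7071145,.7070990,2.3e-5,2.6e-5]); Rw=R0*R.from_quat(s["eef_rot"]).inv()*R.from_quat(f["orientation"]); pos=R0.apply(pc)+[575,0,404.75]
def ray(u,v,z):
    d=Rw.apply([(u-K[0,2])/K[0,0],(v-K[1,2])/K[1,1],1]); return (pos+d*(z-pos[2])/d[2])
a,b,c=ray(135,234.25,61),ray(292.5,229.25,61),ray(213.7,231.8,61); y=np.arctan2(*(b-a)[1::-1]); m=ray(257,152.4,11)
print(a,b,"mid",(a+b)/2,c,"yaw",y); C,S=np.cos(y),np.sin(y); print("slot from mark",m[:2]-[46*C-75*S,46*S+75*C])
# guard in hand
P,u,v=pts(f); q=(abs(P[:,0]-543)<110)&(abs(P[:,1]+375)<25)&(P[:,2]>235)&(P[:,2]<270); print(np.round(np.percentile(P[q],[1,50,99],axis=0),1))
B=f["frame"][v,u].astype(int); q=(abs(P[:,0]-543)<110)&(abs(P[:,1]+375)<40)&(P[:,2]>110)&(P[:,2]<260)&(B[:,0]>B[:,2]+15)
r=cv2.fitLine(P[q][:,:2].astype(np.float32),cv2.DIST_HUBER,0,.01,.01).ravel(); print(q.sum(),r,np.arctan2(r[1],r[0]))
for n in ("side","scene"):
    f=grab_frame(n); P,u,v=pts(f); B=f["frame"][v,u].astype(int); q=(abs(P[:,0]-543)<110)&(abs(P[:,1]+372)<25)&(P[:,2]>110)&(P[:,2]<270)&(B[:,0]>B[:,2]+10); print(n,q.sum(),np.round(np.percentile(P[q],[1,50,99],axis=0),1))
    r=cv2.fitLine(P[q].astype(np.float32),cv2.DIST_HUBER,0,.01,.01).ravel()
    A=np.c_[P[q][:,0]-543,P[q][:,2]-190,np.ones(q.sum())]; print(np.linalg.lstsq(A,P[q][:,1],rcond=None)[0].round(4))
E
```

```text
[419.51430757 -47.06489276  61.        ] [583.92985185 -41.4785802   61.        ] mid [501.72207971 -44.27173648  61.        ] [501.79223523 -44.32290663  61.        ] yaw 0.03396372534861746
slot from mark [501.25012713 -44.12595131]
[[ 513.5 -395.9  236.9]
 [ 555.  -374.6  250.3]
 [ 619.5 -353.7  269.7]]
6078 [ 9.9996674e-01 -8.1571611e-03  5.7290509e+02 -3.7433484e+02] -0.008157251
side 1615 [[ 463.1 -376.1  129. ]
 [ 539.4 -368.9  190.7]
 [ 620.5 -361.3  248.7]]
[-9.800000e-03  9.400000e-03 -3.688502e+02]
scene 1052 [[ 465.  -379.8  131.6]
 [ 543.2 -371.4  192.4]
 [ 618.5 -364.   249.3]]
[-1.190000e-02  1.410000e-02 -3.714226e+02]
```

Slot at about (501.6, -44.2), yaw 0.034, with two estimates agreeing. Carrying the guard over.

Emit:
drive_tool([
  {"dx": -2,"dy": -15,"dz": 0,"rx": 0,"ry": 0,"rz": 0,"claw": 4},
  {"dx": -4.5,"dy": -30,"dz": 0,"rx": 0,"ry": 0,"rz": 0,"claw": 4},
  {"dx": -5,"dy": -38,"dz": 0,"rx": 0,"ry": 0,"rz": 0,"claw": 4},
  {"dx": -5,"dy": -38,"dz": 0,"rx": 0,"ry": 0,"rz": 0,"claw": 4},
  {"dx": -5,"dy": -38,"dz": 0,"rx": 0,"ry": 0,"rz": 0,"claw": 4},
  {"dx": -5,"dy": -38,"dz": 0,"rx": 0,"ry": 0,"rz": 0,"claw": 4},
  {"dx": -5,"dy": -38,"dz": 0,"rx": 0,"ry": 0,"rz": 0,"claw": 4},
  {"dx": -5,"dy": -38,"dz": 0,"rx": 0,"ry": 0,"rz": 0,"claw": 4},
  {"dx": -5,"dy": -37,"dz": 0,"rx": 0,"ry": 0,"rz": 0,"claw": 4},
  {"dx": -3,"dy": -20,"dz": 0,"rx": 0,"ry": 0,"rz": -0.042,"claw": 4},
])

```text
t: 6.32
tcp_pos: [500.3, -41.2, 395.3]
eef_rot: [1.0, 0.018, -0.002, -0.001]
ft_force: [0.1, 0.4, -1.9]
grip_width: 8.8
grasp_force: 51.6
```

Emit:
drive_tool([
  {"dx": 0,"dy": 0,"dz": 0,"rx": 0,"ry": 0,"rz": 0,"claw": 4},
  {"dx": 0,"dy": 0,"dz": 0,"rx": 0,"ry": 0,"rz": 0,"claw": 4},
  {"dx": 0,"dy": 0,"dz": 0,"rx": 0,"ry": 0,"rz": 0,"claw": 4},
])

```text
t: 6.57
tcp_pos: [501.6, -44.7, 395.9]
eef_rot: [1.0, 0.016, -0.001, 0.0]
ft_force: [0.5, -0.1, -2.7]
grip_width: 9.0
grasp_force: 51.6
```

```bash
python3 - <<'E'
from h import *
s=get_state(); print(np.round(s["tcp_pos"],1),R.from_quat(s["eef_rot"]).as_matrix().round(4).tolist(),np.round(s["ft_force"],1))
ims=[]
for n in ("side","scene"):
    f=grab_frame(n); P,u,v=pts(f); B=f["frame"][v,u].astype(int)
    for l,q in (("guard",(abs(P[:,0]-502)<110)&(abs(P[:,1]+42)<25)&(P[:,2]>125)&(P[:,2]<235)&(B[:,0]>B[:,2]+10)),("foot",(abs(P[:,0]-502)<110)&(abs(P[:,1]+35)<25)&(P[:,2]>45)&(P[:,2]<80))):
        A=np.c_[P[q][:,0]-502,P[q][:,2]-190,np.ones(q.sum())]; print(n,l,q.sum(),np.round(np.percentile(P[q],[1,50,99],axis=0),1).tolist(),np.linalg.lstsq(A,P[q][:,1],rcond=None)[0].round(4))
    c=proj(f,[502,-44,110])[0].astype(int); ims.append(cv2.resize(f["frame"][c[1]-50:c[1]+50,c[0]-65:c[0]+65],None,fx=3,fy=3,interpolation=cv2.INTER_CUBIC))
cv2.imwrite("pics/h.png",np.hstack(ims))
E
```

```text
[501.6 -44.7 395.9] [[0.9995, 0.0327, -0.0014], [0.0327, -0.9995, -0.0005], [-0.0014, 0.0004, -1.0]] [ 0.5 -0.1 -2.7]
side guard 1942 [[422.6, -45.3, 130.4], [497.7, -39.5, 184.3], [576.3, -33.3, 233.6]] [ 3.2200e-02 -9.0000e-04 -3.9456e+01]
side foot 732 [[415.5, -57.7, 45.6], [502.4, -35.2, 62.0], [589.7, -26.5, 71.8]] [ 3.750000e-02 -4.922000e-01 -1.029952e+02]
scene guard 980 [[422.8, -49.3, 132.5], [504.6, -42.7, 185.2], [579.3, -36.4, 233.9]] [ 3.3100e-02  3.7000e-03 -4.2608e+01]
scene foot 456 [[415.3, -58.4, 45.3], [510.5, -42.2, 60.9], [592.1, -28.8, 73.3]] [ 3.0900e-02 -3.5070e-01 -8.9362e+01]
```

View pics/h.png

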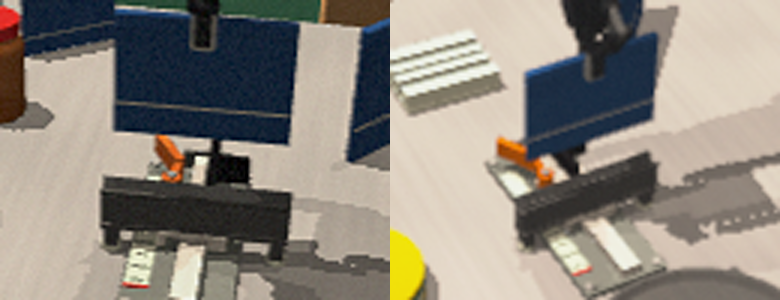

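The crops show the guard hanging upright, parallel to and above the black foot, at left (205,80) over (195,205). Shifting 2 mm in x and lowering.

Emit:
drive_tool([
  {"dx": 2,"dy": 0,"dz": 12,"rx": 0,"ry": 0,"rz": 0,"claw": 4},
  {"dx": 0,"dy": 0,"dz": 16,"rx": 0,"ry": 0,"rz": 0,"claw": 4},
  {"dx": 0,"dy": 0,"dz": 16,"rx": 0,"ry": 0,"rz": 0,"claw": 4},
  {"dx": 0,"dy": 0,"dz": 10,"rx": 0,"ry": 0,"rz": 0,"claw": 4},
  {"dx": 0,"dy": 0,"dz": 5,"rx": 0,"ry": 0,"rz": 0,"claw": 4},
  {"dx": 0,"dy": 0,"dz": 5,"rx": 0,"ry": 0,"rz": 0,"claw": 4},
  {"dx": 0,"dy": 0,"dz": 4,"rx": 0,"ry": 0,"rz": 0,"claw": 4},
  {"dx": 0,"dy": 0,"dz": 4,"rx": 0,"ry": 0,"rz": 0,"claw": 4},
  {"dx": 0,"dy": 0,"dz": 4,"rx": 0,"ry": 0,"rz": 0,"claw": 4},
  {"dx": 0,"dy": 0,"dz": 0,"rx": 0,"ry": 0,"rz": 0,"claw": 4},
])

```text
t: 7.5
tcp_pos: [503.5, -44.4, 320.3]
eef_rot: [1.0, 0.016, -0.0, 0.0]
ft_force: [0.4, -0.0, -2.6]
grip_width: 9.0
grasp_force: 51.6
```

Emit:
drive_tool([
  {"dx": 0,"dy": 0,"dz": 4,"rx": 0,"ry": 0,"rz": 0,"claw": 4},
  {"dx": 0,"dy": 0,"dz": 4,"rx": 0,"ry": 0,"rz": 0,"claw": 4},
  {"dx": 0,"dy": 0,"dz": 4,"rx": 0,"ry": 0,"rz": 0,"claw": 4},
  {"dx": 0,"dy": 0,"dz": 3,"rx": 0,"ry": 0,"rz": 0,"claw": 4},
  {"dx": 0,"dy": 0,"dz": 3,"rx": 0,"ry": 0,"rz": 0,"claw": 4},
  {"dx": 0,"dy": 0,"dz": 2,"rx": 0,"ry": 0,"rz": 0,"claw": 4},
  {"dx": 0,"dy": 0,"dz": 1,"rx": 0,"ry": 0,"rz": 0,"claw": 4},
  {"dx": 0,"dy": 0,"dz": 0,"rx": 0,"ry": 0,"rz": 0,"claw": 4},
  {"dx": 0,"dy": 0,"dz": 0,"rx": 0,"ry": 0,"rz": 0,"claw": 4},
])

```text
t: 8.25
tcp_pos: [503.5, -44.3, 299.7]
eef_rot: [1.0, 0.016, -0.0, 0.0]
ft_force: [0.6, -0.9, -2.4]
grip_width: 8.9
grasp_force: 51.5
```

Emit:
drive_tool([
  {"dx": 0,"dy": 0,"dz": 1,"rx": 0,"ry": 0,"rz": 0,"claw": 4},
  {"dx": 0,"dy": 0,"dz": 1,"rx": 0,"ry": 0,"rz": 0,"claw": 4},
  {"dx": 0,"dy": 0,"dz": 1,"rx": 0,"ry": 0,"rz": 0,"claw": 4},
  {"dx": 0,"dy": 0,"dz": 0,"rx": 0,"ry": 0,"rz": 0,"claw": 4},
  {"dx": 0,"dy": 0,"dz": 0,"rx": 0,"ry": 0,"rz": 0,"claw": 4},
])

```text
t: 8.67
tcp_pos: [503.4, -44.4, 298.4]
eef_rot: [1.0, 0.016, 0.001, 0.0]
ft_force: [-4.1, 0.7, 9.4]
grip_width: 8.9
grasp_force: 53.2
```

Floor contact at the expected height. Releasing and rising.

Emit:
drive_tool([
  {"dx": 0,"dy": 0,"dz": 0,"rx": 0,"ry": 0,"rz": 0,"claw": 12},
  {"dx": 0,"dy": 0,"dz": 0,"rx": 0,"ry": 0,"rz": 0,"claw": 20},
  {"dx": 0,"dy": 0,"dz": 0,"rx": 0,"ry": 0,"rz": 0,"claw": 40},
  {"dx": 0,"dy": 0,"dz": 0,"rx": 0,"ry": 0,"rz": 0,"claw": 40},
  {"dx": 0,"dy": 0,"dz": -15,"rx": 0,"ry": 0,"rz": 0,"claw": 40},
  {"dx": 0,"dy": 0,"dz": -25,"rx": 0,"ry": 0,"rz": 0,"claw": 40},
  {"dx": 0,"dy": 0,"dz": -30,"rx": 0,"ry": 0,"rz": 0,"claw": 60},
  {"dx": 0,"dy": 0,"dz": -30,"rx": 0,"ry": 0,"rz": 0,"claw": 85},
  {"dx": 0,"dy": 0,"dz": 0,"rx": 0,"ry": 0,"rz": 0,"claw": 85},
])

```text
t: 9.42
tcp_pos: [504.9, -44.4, 402.4]
eef_rot: [1.0, 0.016, 0.006, 0.001]
ft_force: [-0.1, -0.8, -0.0]
grip_width: 74.4
grasp_force: 0.0
```

```bash
python3 - <<'E'
from h import *
s=get_state(); print(np.round(s["tcp_pos"],1),np.round(s["ft_force"],1),np.round(s["joints"],2))
for n in ("side","scene","wrist"):
    f=grab_frame(n); P,u,v=pts(f); B=f["frame"][v,u].astype(int)
    q=(abs(P[:,0]-502)<110)&(abs(P[:,1]+42)<25)&(P[:,2]>80)&(P[:,2]<175)&(B[:,0]>B[:,2]+10)
    A=np.c_[P[q][:,0]-502,P[q][:,2]-120,np.ones(q.sum())]; print(n,q.sum(),np.round(np.percentile(P[q],[1,50,99],axis=0),1).tolist(),np.linalg.lstsq(A,P[q][:,1],rcond=None)[0].round(4))
E
```

```text
[504.9 -44.4 402.4] [-0.1 -0.8 -0. ] [-0.11  0.21  1.72  0.    1.2   1.43]
side 1337 [[425.0, -45.2, 80.8], [501.2, -38.6, 118.2], [579.8, -32.6, 152.8]] [ 3.22000e-02  2.23000e-02 -3.86411e+01]
scene 720 [[426.4, -48.8, 80.8], [506.6, -41.3, 119.2], [581.3, -34.3, 155.1]] [ 3.39000e-02  1.67000e-02 -4.14988e+01]
wrist 2810 [[426.8, -49.6, 148.6], [516.3, -43.6, 151.4], [579.7, -37.2, 153.0]] [  0.0332  -0.3944 -31.556 ]
```

The guard is seated with its top at 153 mm, upright and released. Moving behind the guard over the grip and turning the hand.

Emit:
drive_tool([
  {"dx": 3,"dy": 20,"dz": 0,"rx": 0,"ry": 0,"rz": 0,"claw": 85},
  {"dx": 4.5,"dy": 30,"dz": 0,"rx": 0,"ry": 0,"rz": 0,"claw": 85},
  {"dx": 4,"dy": 30,"dz": 0,"rx": 0,"ry": 0,"rz": 0,"claw": 85},
  {"dx": 3,"dy": 26.5,"dz": 0,"rx": 0,"ry": 0,"rz": 0,"claw": 85},
  {"dx": 0,"dy": 0,"dz": 0,"rx": 0,"ry": 0,"rz": -0.12,"claw": 85},
  {"dx": 0,"dy": 0,"dz": 0,"rx": 0,"ry": 0,"rz": -0.12,"claw": 85},
  {"dx": 0,"dy": 0,"dz": 0,"rx": 0,"ry": 0,"rz": -0.12,"claw": 85},
  {"dx": 0,"dy": 0,"dz": 0,"rx": 0,"ry": 0,"rz": -0.12,"claw": 85},
  {"dx": 0,"dy": 0,"dz": 0,"rx": 0,"ry": 0,"rz": -0.12,"claw": 85},
  {"dx": 0,"dy": 0,"dz": 0,"rx": 0,"ry": 0,"rz": -0.12,"claw": 85},
])

```text
t: 10.4
tcp_pos: [521.3, -150.3, 394.6]
eef_rot: [0.929, 0.37, -0.001, -0.001]
ft_force: [0.8, -0.8, 0.2]
grip_width: 85.3
grasp_force: 0.0
```

Emit:
drive_tool([
  {"dx": 0,"dy": 0,"dz": 0,"rx": 0,"ry": 0,"rz": -0.12,"claw": 85},
  {"dx": 0,"dy": 0,"dz": 0,"rx": 0,"ry": 0,"rz": -0.12,"claw": 85},
  {"dx": 0,"dy": 0,"dz": 0,"rx": 0,"ry": 0,"rz": -0.12,"claw": 85},
  {"dx": 0,"dy": 0,"dz": 0,"rx": 0,"ry": 0,"rz": -0.12,"claw": 85},
  {"dx": 0,"dy": 0,"dz": 0,"rx": 0,"ry": 0,"rz": -0.12,"claw": 85},
  {"dx": 0,"dy": 0,"dz": 0,"rx": 0,"ry": 0,"rz": -0.12,"claw": 85},
  {"dx": 0,"dy": 0,"dz": 0,"rx": 0,"ry": 0,"rz": -0.12,"claw": 85},
  {"dx": 0,"dy": 0,"dz": 0,"rx": 0,"ry": 0,"rz": -0.011,"claw": 85},
  {"dx": 0,"dy": 0,"dz": 0,"rx": 0,"ry": 0,"rz": 0,"claw": 85},
  {"dx": 0,"dy": 0,"dz": 0,"rx": 0,"ry": 0,"rz": 0,"claw": 85},
])

```text
t: 11.23
tcp_pos: [521.4, -150.3, 395.7]
eef_rot: [0.696, 0.718, -0.0, -0.001]
ft_force: [0.6, 0.5, -0.4]
grip_width: 84.8
grasp_force: 0.0
```

```bash
python3 - <<'E'
from h import *
s=get_state(); Rt=R.from_quat(s["eef_rot"]); print(np.round(s["tcp_pos"],1),Rt.as_matrix().round(4).tolist(),np.round(s["ft_force"],1))
f=grab_frame("wrist"); cv2.imwrite("pics/i.png",f["frame"])
P,u,v=pts(f); y=.0335; Q=(P-[503.2,-79,0])@np.array([[np.cos(y),-np.sin(y),0],[np.sin(y),np.cos(y),0],[0,0,1]])  # leg frame
B=cv2.cvtColor(f["frame"],cv2.COLOR_BGR2HSV)[v,u].astype(int)
def rep(l,q):
    print(l,q.sum(),np.round(np.percentile(Q[q],[1,50,99],axis=0),1).tolist() if q.sum() else "")
near=(abs(Q[:,0])<75)&(Q[:,1]>-110)&(Q[:,1]<0)
rep("orange",near&(B[:,0]>4)&(B[:,0]<18)&(B[:,1]>150)&(Q[:,2]>40)&(Q[:,2]<70))
rep("black",near&(B[:,2]<60)&(Q[:,2]>50)&(Q[:,2]<66))
rep("black bar",near&(B[:,2]<60)&(Q[:,2]>50)&(Q[:,2]<60)&(Q[:,1]<-60))
E
```

```text
[ 521.4 -150.3  395.7] [[-0.0305, 0.9995, -0.0018], [0.9995, 0.0305, 0.0006], [0.0007, -0.0017, -1.0]] [ 0.6  0.5 -0.4]
orange 894 [[19.2, -94.5, 48.3], [29.1, -52.1, 54.6], [50.8, -7.6, 57.0]]
black 1147 [[-43.8, -93.4, 51.3], [-10.4, -49.3, 55.7], [-4.4, -8.4, 60.7]]
black bar 323 [[-13.9, -94.7, 52.7], [-9.0, -76.4, 55.4], [-4.5, -60.6, 57.3]]
```

View pics/i.png

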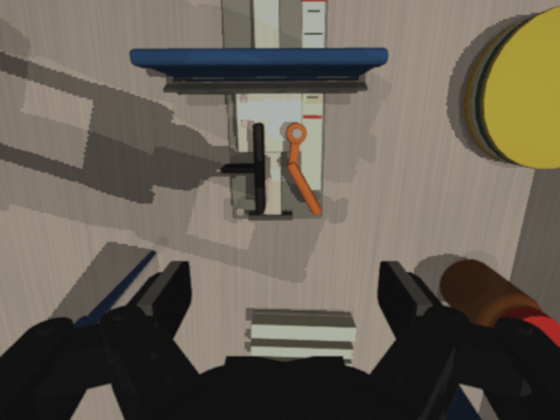

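The picture shows the bar at (260,170), finger guard (240,170), open lever (305,175), all matching the predicted leg frame within 1 mm. Descending beside the bar.

Emit:
drive_tool([
  {"dx": 0,"dy": 2,"dz": 25,"rx": 0,"ry": 0,"rz": 0,"claw": 85},
  {"dx": 0,"dy": 0,"dz": 35,"rx": 0,"ry": 0,"rz": 0,"claw": 85},
  {"dx": 0,"dy": 0,"dz": 35,"rx": 0,"ry": 0,"rz": 0,"claw": 85},
  {"dx": 0,"dy": 0,"dz": 30,"rx": 0,"ry": 0,"rz": 0,"claw": 85},
  {"dx": 0,"dy": 0,"dz": 25,"rx": 0,"ry": 0,"rz": 0,"claw": 85},
  {"dx": 0,"dy": 0,"dz": 20,"rx": 0,"ry": 0,"rz": 0,"claw": 85},
  {"dx": 0,"dy": 0,"dz": 15,"rx": 0,"ry": 0,"rz": 0,"claw": 85},
  {"dx": 0,"dy": 0,"dz": 10,"rx": 0,"ry": 0,"rz": 0,"claw": 85},
  {"dx": 0,"dy": 0,"dz": 5,"rx": 0,"ry": 0,"rz": 0,"claw": 85},
  {"dx": 0,"dy": 0,"dz": 0,"rx": 0,"ry": 0,"rz": 0,"claw": 85},
])

```text
t: 12.12
tcp_pos: [523.4, -150.2, 195.9]
eef_rot: [0.696, 0.718, -0.0, -0.001]
ft_force: [-0.4, 0.1, -0.7]
grip_width: 85.2
grasp_force: 0.0
```

Emit:
drive_tool([
  {"dx": 4,"dy": 0,"dz": 0,"rx": 0,"ry": 0,"rz": 0,"claw": 85},
  {"dx": 4,"dy": 0,"dz": 0,"rx": 0,"ry": 0,"rz": 0,"claw": 85},
  {"dx": 4,"dy": 0,"dz": 0,"rx": 0,"ry": 0,"rz": 0,"claw": 85},
  {"dx": 4,"dy": 0,"dz": 0,"rx": 0,"ry": 0,"rz": 0,"claw": 85},
  {"dx": 4,"dy": 0,"dz": 0,"rx": 0,"ry": 0,"rz": 0,"claw": 85},
  {"dx": 0,"dy": 0,"dz": 0,"rx": 0,"ry": 0,"rz": 0,"claw": 85},
  {"dx": 0,"dy": 0,"dz": 0,"rx": 0,"ry": 0,"rz": 0,"claw": 85},
])

```text
t: 12.7
tcp_pos: [523.2, -130.0, 197.3]
eef_rot: [0.695, 0.719, 0.0, 0.001]
ft_force: [0.4, -1.8, 2.2]
grip_width: 85.0
grasp_force: 1.3
```

Emit:
drive_tool([
  {"dx": 6,"dy": 0,"dz": 0,"rx": 0,"ry": 0,"rz": 0,"claw": 85},
  {"dx": 9,"dy": 0,"dz": 0,"rx": 0,"ry": 0,"rz": 0,"claw": 85},
  {"dx": 12,"dy": 0,"dz": 0,"rx": 0,"ry": 0,"rz": 0,"claw": 85},
  {"dx": 12,"dy": 0,"dz": 0,"rx": 0,"ry": 0,"rz": 0,"claw": 85},
  {"dx": 12,"dy": 0,"dz": 0,"rx": 0,"ry": 0,"rz": 0,"claw": 85},
  {"dx": 12,"dy": 0,"dz": 0,"rx": 0,"ry": 0,"rz": 0,"claw": 85},
  {"dx": 10,"dy": 0,"dz": 0,"rx": 0,"ry": 0,"rz": 0,"claw": 85},
  {"dx": 8,"dy": 0,"dz": 0,"rx": 0,"ry": 0,"rz": 0,"claw": 85},
  {"dx": 4,"dy": 0,"dz": 0,"rx": 0,"ry": 0,"rz": 0,"claw": 85},
  {"dx": 0,"dy": 0,"dz": 0,"rx": 0,"ry": 0,"rz": 0,"claw": 85},
])

```text
t: 13.53
tcp_pos: [519.9, -44.3, 196.6]
eef_rot: [0.695, 0.719, 0.0, -0.0]
ft_force: [0.5, -3.0, 3.2]
grip_width: 85.1
grasp_force: 1.8
```

```bash
cat > m.py <<'E'
from h import *
s=get_state(); print(np.round(s["tcp_pos"],1),np.round(s["ft_force"],1),s["grip_width"],s["grasp_force"])
y=.0335; Mx=np.array([[np.cos(y),-np.sin(y),0],[np.sin(y),np.cos(y),0],[0,0,1]])
print("tcp leg-home frame",((np.array(s["tcp_pos"])-[503.2,-79,0])@Mx).round(1))
for n in ("side","scene"):
    f=grab_frame(n); P,u,v=pts(f); Q=(P-[503.2,-79,0])@Mx; B=f["frame"][v,u].astype(int); H=cv2.cvtColor(f["frame"],cv2.COLOR_BGR2HSV)[v,u].astype(int)
    q=(abs(Q[:,0])<90)&(Q[:,1]>-20)&(Q[:,1]<200)&(Q[:,2]>85)&(Q[:,2]<150)&(B[:,0]>B[:,2]+10)
    print(n,"guard",q.sum(),np.round(np.median(Q[q],0),1).tolist())
    q=(Q[:,0]>5)&(Q[:,0]<80)&(Q[:,1]>20)&(Q[:,1]<140)&(Q[:,2]<30)&((H[:,0]<7)|(H[:,0]>174))&(H[:,1]>140)&(H[:,2]>90); print("red",q.sum(),np.round(np.median(Q[q],0),1).tolist() if q.any() else "")
    ims=globals().setdefault("ims",[]); c=proj(f,[510,10,40])[0].astype(int); ims.append(cv2.resize(f["frame"][c[1]-50:c[1]+50,c[0]-65:c[0]+65],None,fx=3,fy=3,interpolation=cv2.INTER_CUBIC))
import sys
cv2.imwrite("pics/%s.png"%sys.argv[1],np.hstack(ims))
E
python3 m.py j
```

```text
[519.9 -44.3 196.6] [ 0.5 -3.   3.2] 85.06937281590831 1.8194963783025742
tcp leg-home frame [ 17.9  34.1 196.6]
side guard 1385 [-0.7, 130.1, 117.6]
red 0 
scene guard 693 [4.4, 126.9, 117.5]
red 0
```

```bash
python3 - <<'E'
from h import *
f=grab_frame("wrist"); cv2.imwrite("pics/k.png",f["frame"]); np.save("k.npy",f["z_map"])
y=.0335; Mx=np.array([[np.cos(y),-np.sin(y),0],[np.sin(y),np.cos(y),0],[0,0,1]])
P,u,v=pts(f); Q=(P-[503.2,-79,0])@Mx; H=cv2.cvtColor(f["frame"],cv2.COLOR_BGR2HSV)[v,u].astype(int)
q=((H[:,0]<6)|(H[:,0]>174))&(H[:,1]>150)&(H[:,2]>80)&(Q[:,2]<40)&(abs(Q[:,0])<90)
m=np.zeros((420,560),np.uint8); m[v[q],u[q]]=1; n,L,S,C=cv2.connectedComponentsWithStats(m)
for i in range(1,n):
    if S[i,4]>6: k=(L[v,u]==i); print(S[i],np.round(np.percentile(Q[k],[2,50,98],axis=0),1).tolist())
for l,q in (("bar",(Q[:,2]>50)&(Q[:,2]<59)&(H[:,2]<60)&(Q[:,0]>-16)&(Q[:,0]<-2)),("fg",(Q[:,2]>56)&(Q[:,2]<64)&(H[:,2]<60)&(Q[:,0]>-48)&(Q[:,0]<-18)),("lever",(H[:,0]>6)&(H[:,0]<18)&(H[:,1]>150)&(Q[:,2]>40)&(Q[:,2]<65)&(abs(Q[:,0])<70))):
    print(l,q.sum(),np.round(np.percentile(Q[q],[1,50,99],axis=0),1).tolist() if q.any() else "")
E
```

```text
[321 103  47   7 323] [[35.2, 108.0, 8.8], [45.7, 109.3, 10.1], [55.9, 110.7, 11.3]]
[324 129  39   7 247] [[36.7, 96.4, 9.6], [44.7, 97.7, 13.1], [53.9, 99.0, 14.4]]
bar 5725 [[-14.8, 6.5, 50.5], [-9.2, 55.0, 55.4], [-4.9, 91.6, 58.2]]
fg 2918 [[-47.2, 25.7, 56.2], [-30.4, 50.2, 59.7], [-18.4, 127.8, 63.9]]
lever 6204 [[17.9, 6.0, 41.3], [28.4, 50.8, 53.2], [49.8, 91.5, 56.8]]
```

View pics/k.png

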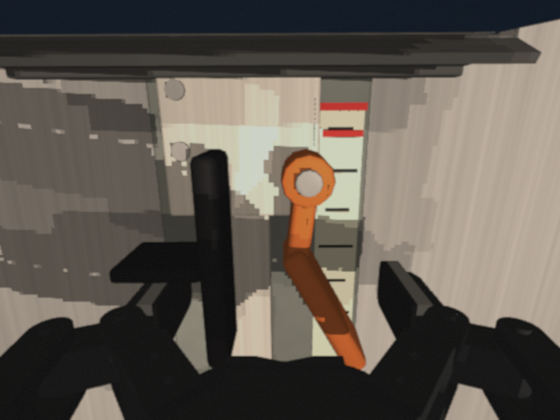

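The wrist picture shows the red line at (344,106), and the pointer at (343,132) is 11.6 mm short of it. Pushing that far.

Emit:
drive_tool([
  {"dx": 3,"dy": 0,"dz": 0,"rx": 0,"ry": 0,"rz": 0,"claw": 85},
  {"dx": 3,"dy": 0,"dz": 0,"rx": 0,"ry": 0,"rz": 0,"claw": 85},
  {"dx": 3,"dy": 0,"dz": 0,"rx": 0,"ry": 0,"rz": 0,"claw": 85},
  {"dx": 2.5,"dy": 0,"dz": 0,"rx": 0,"ry": 0,"rz": 0,"claw": 85},
  {"dx": 0,"dy": 0,"dz": 0,"rx": 0,"ry": 0,"rz": 0,"claw": 85},
  {"dx": 0,"dy": 0,"dz": 0,"rx": 0,"ry": 0,"rz": 0,"claw": 85},
  {"dx": 0,"dy": 0,"dz": 0,"rx": 0,"ry": 0,"rz": 0,"claw": 85},
  {"dx": 0,"dy": 0,"dz": 0,"rx": 0,"ry": 0,"rz": 0,"claw": 85},
])

```text
t: 14.35
tcp_pos: [519.6, -33.8, 196.6]
eef_rot: [0.695, 0.719, -0.0, -0.0]
ft_force: [-0.1, -3.8, 1.6]
grip_width: 85.0
grasp_force: 2.0
```

```bash
cat > w.py <<'E'
from h import *
s=get_state(); f=grab_frame("wrist")
y=.0335; Mx=np.array([[np.cos(y),-np.sin(y),0],[np.sin(y),np.cos(y),0],[0,0,1]])
print("tcp leg-home",((np.array(s["tcp_pos"])-[503.2,-79,0])@Mx).round(1),np.round(s["ft_force"],1),round(s["grip_width"],1),round(s["grasp_force"],1))
P,u,v=pts(f); Q=(P-[503.2,-79,0])@Mx; H=cv2.cvtColor(f["frame"],cv2.COLOR_BGR2HSV)[v,u].astype(int)
q=((H[:,0]<6)|(H[:,0]>174))&(H[:,1]>150)&(H[:,2]>80)&(Q[:,2]<40)&(abs(Q[:,0])<90)
m=np.zeros((420,560),np.uint8); m[v[q],u[q]]=1; n,L,S,C=cv2.connectedComponentsWithStats(m)
for i in range(1,n):
    if S[i,4]>6: k=(L[v,u]==i); print(S[i],np.round(np.percentile(Q[k],[2,50,98],axis=0),1).tolist())
for l,q in (("bar",(Q[:,2]>50)&(Q[:,2]<59)&(H[:,2]<60)&(Q[:,0]>-16)&(Q[:,0]<-2)),("lever",(H[:,0]>6)&(H[:,0]<18)&(H[:,1]>150)&(Q[:,2]>40)&(Q[:,2]<65)&(abs(Q[:,0])<70))):
    print(l,q.sum(),np.round(np.percentile(Q[q],[1,50,99],axis=0),1).tolist() if q.any() else "")
E
python3 w.py
```

```text
tcp leg-home [ 17.9  44.6 196.6] [-0.1 -3.8  1.6] 85.0 2.0
[324 128  42   8 329] [[36.7, 107.7, 9.1], [45.8, 109.4, 12.8], [55.8, 110.8, 14.4]]
bar 5711 [[-14.8, 17.9, 50.5], [-9.3, 66.3, 55.3], [-5.0, 103.0, 58.3]]
lever 6195 [[17.8, 17.5, 41.2], [28.3, 62.0, 53.2], [49.7, 102.8, 56.8]]
```

The bar moved 11.4 mm, so the pointer now covers the line. Closing in stages while shifting the hand centre toward the rail line.

Emit:
drive_tool([
  {"dx": 0,"dy": 0,"dz": 0,"rx": 0,"ry": 0,"rz": 0,"claw": 76},
  {"dx": 0,"dy": 0,"dz": 0,"rx": 0,"ry": 0,"rz": 0,"claw": 68},
  {"dx": 0,"dy": -2,"dz": 0,"rx": 0,"ry": 0,"rz": 0,"claw": 64},
  {"dx": 0,"dy": -2,"dz": 0,"rx": 0,"ry": 0,"rz": 0,"claw": 60},
  {"dx": 0,"dy": -2,"dz": 0,"rx": 0,"ry": 0,"rz": 0,"claw": 56},
  {"dx": 0,"dy": 0,"dz": 0,"rx": 0,"ry": 0,"rz": 0,"claw": 56},
  {"dx": 0,"dy": 0,"dz": 0,"rx": 0,"ry": 0,"rz": 0,"claw": 56},
], newtons=40)

```text
t: 14.98
tcp_pos: [514.0, -34.1, 196.9]
eef_rot: [0.695, 0.719, 0.0, 0.001]
ft_force: [0.3, -5.1, 2.5]
grip_width: 56.0
grasp_force: 2.4
```

```bash
python3 w.py
```

```text
tcp leg-home [ 12.3  44.6 196.9] [ 0.3 -5.1  2.5] 56.0 2.4
[336 128  41   8 321] [[37.0, 107.6, 9.3], [46.0, 109.4, 12.9], [55.9, 110.7, 14.5]]
bar 5710 [[-15.4, 20.7, 50.7], [-9.7, 65.7, 55.4], [-5.0, 103.0, 58.6]]
lever 5592 [[17.1, 22.4, 41.6], [26.1, 65.7, 53.1], [40.7, 102.8, 56.7]]
```

Emit:
drive_tool([
  {"dx": 0,"dy": -2,"dz": 0,"rx": 0,"ry": 0,"rz": 0,"claw": 52},
  {"dx": 0,"dy": -2,"dz": 0,"rx": 0,"ry": 0,"rz": 0,"claw": 48},
  {"dx": 0,"dy": -2,"dz": 0,"rx": 0,"ry": 0,"rz": 0,"claw": 44},
  {"dx": 0,"dy": -1.5,"dz": 0,"rx": 0,"ry": 0,"rz": 0,"claw": 41},
  {"dx": 0,"dy": 0,"dz": 0,"rx": 0,"ry": 0,"rz": 0,"claw": 41},
  {"dx": 0,"dy": 0,"dz": 0,"rx": 0,"ry": 0,"rz": 0,"claw": 41},
])

```text
t: 15.53
tcp_pos: [506.6, -34.7, 197.5]
eef_rot: [0.695, 0.719, 0.0, 0.001]
ft_force: [-0.9, -6.4, 8.0]
grip_width: 41.2
grasp_force: 7.2
```

```bash
python3 w.py
```

```text
tcp leg-home [  4.9  44.1 197.5] [-0.9 -6.4  8. ] 41.2 7.2
[352 126  40  10 378] [[37.7, 107.0, 9.0], [46.4, 109.2, 12.3], [55.7, 111.0, 14.2]]
bar 5458 [[-15.2, 20.9, 50.9], [-9.8, 65.8, 55.4], [-5.1, 102.3, 58.6]]
lever 5630 [[10.2, 21.2, 41.7], [19.8, 68.5, 53.1], [34.4, 102.1, 56.8]]
```

Emit:
drive_tool([
  {"dx": 0.8,"dy": -1.5,"dz": 0,"rx": 0,"ry": 0,"rz": 0,"claw": 38},
  {"dx": 0,"dy": -1.5,"dz": 0,"rx": 0,"ry": 0,"rz": 0,"claw": 35},
  {"dx": 0,"dy": -1,"dz": 0,"rx": 0,"ry": 0,"rz": 0,"claw": 32},
  {"dx": 0,"dy": -1,"dz": 0,"rx": 0,"ry": 0,"rz": 0,"claw": 29},
  {"dx": 0,"dy": 0,"dz": 0,"rx": 0,"ry": 0,"rz": 0,"claw": 22},
  {"dx": 0,"dy": 0,"dz": 0,"rx": 0,"ry": 0,"rz": 0,"claw": 22},
  {"dx": 0,"dy": 0,"dz": 0,"rx": 0,"ry": 0,"rz": 0,"claw": 22},
  {"dx": 0,"dy": 0,"dz": 0,"rx": 0,"ry": 0,"rz": 0,"claw": 22},
])

```text
t: 16.25
tcp_pos: [499.9, -34.6, 198.4]
eef_rot: [0.694, 0.72, -0.002, -0.0]
ft_force: [-9.6, -10.8, 21.2]
grip_width: 25.6
grasp_force: 45.6
```

```bash
python3 w.py
```

```text
tcp leg-home [ -1.8  44.5 198.4] [ -9.6 -10.8  21.2] 25.6 45.6
[370 127  38   9 327] [[38.5, 107.3, 9.1], [46.8, 109.1, 12.4], [55.7, 110.8, 14.5]]
bar 5201 [[-15.1, 19.2, 52.2], [-10.0, 66.1, 55.4], [-5.3, 102.6, 58.6]]
lever 6049 [[2.0, 19.6, 40.9], [10.4, 71.1, 53.1], [34.1, 102.1, 56.8]]
```

```bash
python3 - <<'E'
from h import *
ims=[]
f=grab_frame("wrist"); y=.0335; Mx=np.array([[np.cos(y),-np.sin(y),0],[np.sin(y),np.cos(y),0],[0,0,1]])
P,u,v=pts(f); Q=(P-[503.2,-79,0])@Mx; H=cv2.cvtColor(f["frame"],cv2.COLOR_BGR2HSV)[v,u].astype(int)
o=(H[:,0]>4)&(H[:,0]<18)&(H[:,1]>150)&(Q[:,2]>54)&(Q[:,2]<60)&(Q[:,1]<76)&(Q[:,0]>-3)&(Q[:,0]<50)
b=(H[:,2]<60)&(Q[:,2]>54)&(Q[:,2]<60)&(Q[:,1]<76)&(Q[:,0]>-17)&(Q[:,0]<0)
for y0 in range(15,76,10):
    for l,q in (("lever",o),("bar",b)):
        k=q&(Q[:,1]>y0)&(Q[:,1]<y0+10)
        if k.sum()>20: print(y0,l,k.sum(),np.percentile(Q[k,0],[3,50,97]).round(1))
for n in ("side","scene"):
    g=grab_frame(n); P,u,v=pts(g); Q=(P-[503.2,-79,0])@Mx; B=g["frame"][v,u].astype(int)
    q=(abs(Q[:,0])<90)&(Q[:,1]>80)&(Q[:,1]<200)&(Q[:,2]>85)&(Q[:,2]<175)&(B[:,0]>B[:,2]+10); A=np.c_[Q[q][:,0],Q[q][:,2]-117,np.ones(q.sum())]
    print(n,np.percentile(Q[q],[1,50,99],axis=0).round(1).tolist(),np.linalg.lstsq(A,Q[q][:,1],rcond=None)[0].round(3))
cv2.imwrite("pics/z.png",f["frame"])
E
```

```text
15 lever 285 [ 2.2  6.2 10.5]
15 bar 281 [-13.9  -9.6  -5.9]
25 lever 433 [ 2.4  6.5 10.8]
25 bar 439 [-14.1  -9.9  -5.9]
35 lever 442 [ 2.7  6.6 10.6]
35 bar 515 [-14.7 -10.2  -5.8]
45 lever 471 [ 2.9  6.5 10.5]
45 bar 539 [-14.8 -10.4  -5.8]
55 lever 539 [ 2.8  7.  11.2]
55 bar 672 [-16.5 -11.1  -6.1]
65 lever 325 [ 3.1  7.1 11.3]
65 bar 575 [-14.4 -10.1  -6.1]
75 bar 56 [-14.4 -10.6  -6.3]
side [[-77.2, 132.5, 85.6], [-0.9, 139.5, 120.3], [76.5, 145.7, 152.3]] [ 4.00000e-03 -8.50000e-02  1.39778e+02]
scene [[-76.1, 127.4, 85.8], [3.9, 136.6, 120.5], [79.2, 143.7, 153.4]] [ 2.00000e-03 -9.60000e-02  1.36862e+02]
```

View pics/z.png

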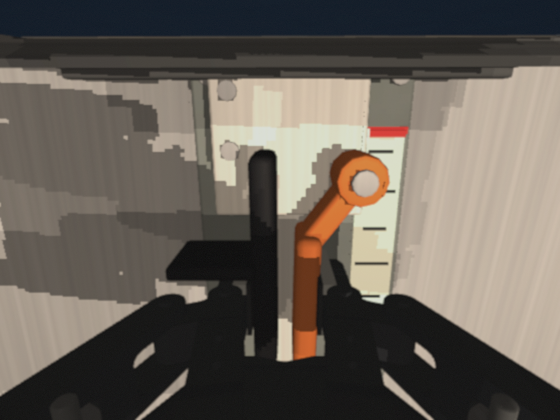

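The lever is parallel to the bar with the 8 mm gap (lever (308,300), bar (263,260)), the pointer lies on the red line at (388,131), and the guard is upright and seated. Holding briefly, then handing in.

Emit:
drive_tool([
  {"dx": 0,"dy": 0,"dz": 0,"rx": 0,"ry": 0,"rz": 0,"claw": 22},
  {"dx": 0,"dy": 0,"dz": 0,"rx": 0,"ry": 0,"rz": 0,"claw": 22},
  {"dx": 0,"dy": 0,"dz": 0,"rx": 0,"ry": 0,"rz": 0,"claw": 22},
])

```text
t: 16.7
tcp_pos: [499.8, -34.6, 198.4]
eef_rot: [0.694, 0.72, -0.002, -0.0]
ft_force: [-9.7, -11.2, 20.9]
grip_width: 25.4
grasp_force: 45.6
```

```bash
python3 w.py && python3 -c "
from bench import close_job; print(close_job())"
```

```text
tcp leg-home [ -1.9  44.5 198.4] [ -9.7 -11.2  20.9] 25.4 45.6
[370 127  38   9 326] [[38.5, 107.3, 9.0], [46.8, 109.1, 12.4], [55.6, 110.8, 14.5]]
bar 5191 [[-15.0, 19.2, 52.2], [-10.0, 66.0, 55.4], [-5.3, 102.5, 58.6]]
lever 6036 [[2.0, 19.5, 41.0], [10.4, 71.1, 53.1], [34.2, 102.1, 56.8]]
the job is handed in; nothing more can be done
None
```

The job is handed in (no verdict was returned): the guard is seated in the slot, leaning about 0.09 rad (limit 0.15), the leg's pointer is on the red line, and the hand still squeezes the shut lever against the grip.

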